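Re-zero a coffee grinder and open it five clicks

ROBOT

A 6-joint arm with a two-finger parallel gripper is mounted at the origin on a cart in front of the work surface, level with it; the furniture and walls round the work are solid. World frame = base frame: x ahead of the robot, y to its left, z up, the work surface at z = 0. Lengths are in m, angles in rad, forces in N, time in s.
With the tool pointing down it reaches from about 0.425 to 0.95 m from the base axis. Payload 3.5 kg.
Tool frame: the origin (TCP) lies between the finger pads; the fingertips stand 22 mm ahead of it and the grasp point (between the pads) lies 3 mm ahead of it (ctrl.nose_length is the z of the fingertips in the tool frame, in m); z points along the fingers, y is the line along which they close (so a half turn about z gives the same grasp; the last joint's range is limited). The gripper opens to 85 mm and grips with 20 to 120 N. Pads are 22 mm wide; open, the fingers measure 114 mm over their backs; the gripper's body (76 mm by 85 mm) begins 54 mm behind the grasp point. The pads swing forward as they close: fully open they stand 13 mm farther back than shut.
Start: joints at [1.063, 0.286, 1.577, -0, 1.279, -0.15], TCP at [0.236, 0.632, 0.224] pointing down, gripper open.
Joint ranges: [-2.77, 2.77], [-0.9, 2.22], [0.21, 2.48], [-1.53, 4.67], [0.24, 2.81], [-2.84, 2.84]. Speed limits (rad/s): [2.79, 2.79, 3.14, 3.14, 3.14, 3.14].

INTERFACE

Orientations are given as a unit quaternion [x, y, z, w].
In Python, from plant import ctrl gives the robot as it stands. The module is installed in compiled form; this text tells all that it offers.
- The arm moves only by the tool send_rows, never from a script. Its argument "rows" is text: rows parted by semicolons, each of 7 numbers parted by spaces: the turn, a rotation vector about the tool's x, y, z in fractions of the full range, 1 being 2 pi rad, then the shift along the tool's x, y, z in normalised numbers (1 is 1000 mm), then the opening, from -1 (shut) to 1 (fully open). A call has 1 to 8 rows; each row is the pose to reach, as a shift and turn from the pose commanded when the call began, along the tool's axes at that moment; what a row does not reach only later rows make up. A row lasts 1/8 s, in which the tool goes at most 62.5 mm and 10.7 degrees, less where a joint would pass 70% of its speed; a pose out of reach is approached as far as the arm can. A shift or turn number past 1, either way, is cut back to 1. A call with a gripper value outside its range is refused whole. The fingers move at their own pace and stop on an object; "grip_force" is the grip in N (left out, the last holds). Time passes only in rows, so rows that repeat a pose let the fingers close. It gives the time, the measured TCP pose, the force, the opening and the grip force at its end, in the units of the state.
- ctrl.get_state(): the state, without advancing time (a new reading comes with each control period).
- ctrl.read_camera(name): name is "side" or "top" or "wrist"; returns a dict with "color" (400x640x3 uint8, red, green, blue), "fx", "fy", "cx", "cy" (pixels), "D" ([k1, k2, p1, p2, k3] as OpenCV has them; the pictures are not rectified), "extrinsics" (4x4, takes a point from world to camera coordinates). Camera axes: x right, y down, z forward; pixel columns grow to the right and rows downward; lengths in m; the calibration is good to about 2 mm. A picture is of the moment at which its call begins. There is no depth.
- ctrl.sign_off(): hands the job in; it is judged then, once.
Trained networks look in a picture, given as the dict that the camera call returned (one of the last four; its "shot" number tells which), for a name from the list of things; names that differ only in an ending like _2 or _b are one class to them, and where a whole thing is asked for, a point or a joint stands for the part that bears it (a point fixed in the world has none). Each returns a list of dicts, best first, with "p" (0 to 1); they miss things now and then, are a little off and sometimes report something else, mostly with a low value. They report only what shows in the picture. A call takes as long as a camera call. They do not tell look-alikes from the thing itself.
- ctrl.look_for(picture, target): "position" ([x, y, z] in m, in the coordinates of the camera as it stood for that picture, good to about 4 mm: the middle of the surface that is visible of it).
The state is a dict: "time": time; "qpos": joint angles; "dq": joint speeds; "joint_efforts": joint torques, N m; "eef_pos": TCP position; "tcp_rot": TCP orientation; "contact_force": force on the tool from outside, world axes, zero at the start; "wrist_torque": the same for the moment, N m; "opening": opening from 0.0 (shut) to 1.0 (fully open); "finger_force": force on a finger pad.
Only numpy, scipy, OpenCV 4.12 (cv2) and the standard library are available. Lean on these libraries where they do the work, as an engineer would, in place of code of your own. Each camera call takes 0.05 s, during which the arm holds its last target. There are 200 camera calls.

TASK

Re-zero the coffee grinder: turn the round dial on its top clockwise (seen from above) until you feel the burrs just touch, and do not force it any further. Then turn it back counter-clockwise by exactly five clicks and let go of it, with the dial resting in that click. Do not push the cup, the scoop or the carton about.

Things in the scene. Friction and masses are not known exactly. Their poses are not given: they have to be found in the camera images.
- grinder: Low steel coffee grinder without hopper, 156 x 122 mm in plan (x, y), fixed to the worktop; flat black deck 125 mm above the worktop. Origin under its centre, on the worktop; x points to its back (the grounds drawer with the bar handle is on its -x face), z up.
- dial_grip (a point): Point on the dial's vertical axis, 148 mm above the worktop, a good height to grip; fixed to the grinder, does not turn with the dial. The dial is a round black disc 56 mm across, from 129 to 160 mm above the worktop, nothing beside or above it, with 30 fine ribs all alike, so its looks do not tell its setting. It starts 2 to 5 clicks open.
- dial_top (a point): Centre of the dial's flat top, 160 mm above the worktop, fixed to the grinder. The dial has 15 clicks a turn (24 degrees each) and springs into the nearest click when let go. Between clicks it resists, at most about 0.25 N m a quarter of the way, and from half way pulls onward with as much. Clockwise from above closes the burrs, counter-clockwise opens them.
- burr_gap (a joint): Clearance between the burrs in m: 0 at touch, +0.00002 per click open; the reading is too noisy to count by. The burrs touch in the middle of a click (click zero); past it the dial stiffens by about 5 N m per rad on top of the click's up to 0.25 N m, and at about 0.9 N m, 0.15 rad past the touch (-0.000007 m), they count as forced.
- cup: Black cup, 74 x 87 mm and 72 mm high, bystander beside the grinder; origin under its centre.
- scoop: Steel coffee scoop, 129 mm long, 28 mm high, bystander lying beside the grinder; origin under its centre.
- filter_carton: Small upright carton, 24 x 55 mm and 85 mm high, bystander behind the grinder; origin under its centre.
There are look-alikes about, which are no part of the job. Leave any yellow look-alike of the grinder alone.

How it is judged:
On the way:
1. the dial is turned down until the burrs touch (value of joint burr_gap below 4e-06 m), for 0.1 s.
At the end, for the whole second after the job is handed in: The dial has been closed until the burrs touched (gap below 0.004 mm) and then rests released in the fifth click from there: burr gap 0.1 mm, within 0.006 mm (a third of a click) (value of joint burr_gap between 9.4e-05 and 0.000106 m).
It fails at once if the burrs are forced together: the dial is turned more than about 0.15 rad (0.007 mm of gap) past the touch (value of joint burr_gap below -7e-06 m).
It fails at once if the cup, the scoop or the carton is moved by more than 30 mm (distance of any of cup, scoop, filter_carton from where it was at the start of the episode above 0.03 m).
It also fails if it takes over 61 s, if anything falls off the work surface, if the arm or the gripper's body presses on something with over 40 N, if the wrist force passes 120 N, or if a joint passes its speed limit or range.

## Working session

There is one attempt and no reset: what is moved stays moved. The work goes in short steps, Python scripts to look and compute and a tool call to move; the robot and the scene stay as the last step left them, time stands still between calls to the robot, and variables do not carry over. Pictures are saved under pics/ and viewed, at most 10 in all, crops included, and the job is handed in when it is done.

Besides the shell and the picture viewer there is one more tool, called after "Emit:" as name(argument=value, ...) on one line, values as JSON. send_rows: Moves the arm, as the interface text tells. Its arguments: {"type":"object","properties":{"rows":{"type":"string"},"grip_force":{"type":"number"}},"required":["rows"]}

```bash
mkdir -p pics; cat > h.py <<'E'
import numpy as np, cv2
from plant import ctrl
def world(pic,p):
    E=np.array(pic["extrinsics"]); return np.linalg.inv(E)@np.r_[p,1]
def K(p): return np.array([[p["fx"],0,p["cx"]],[0,p["fy"],p["cy"]],[0,0,1]])
def ray(pic,uv,z):
    u=cv2.undistortPoints(np.array([[uv]],float),K(pic),np.array(pic["D"]))[0,0]
    E=np.array(pic["extrinsics"]);R=E[:3,:3];c=-R.T@E[:3,3];d=R.T@np.r_[u,1]
    return c+d*(z-c[2])/d[2]
def save(pic,n): cv2.imwrite(f"pics/{n}.png",pic["color"][:,:,::-1])
def proj(pic,P):
    E=np.array(pic["extrinsics"]);
    return cv2.projectPoints(np.array([P],float),cv2.Rodrigues(E[:3,:3])[0],E[:3,3],K(pic),np.array(pic["D"]))[0][0,0]
E
python3 - <<'E'
from h import *
s=ctrl.get_state();print(s)
for n in("top","side"):
    p=ctrl.read_camera(n);save(p,n+"1")
    for t in("dial_top","grinder","cup","scoop","filter_carton"):
        for d in ctrl.look_for(p,t)[:4]:
            w=world(p,d["position"])[:3];print(n,t,round(d["p"],2),w.round(3),proj(p,w).round())
E
```

```text
{'time': 0.0, 'qpos': array([ 1.06300476e+00,  2.87174971e-01,  1.57820035e+00,  5.17320978e-06,
        1.27859886e+00, -1.49989882e-01]), 'dq': array([ 2.55894025e-04, -6.50610750e-05,  2.44298099e-03,  1.33152020e-03,
        7.57493043e-04, -2.01299166e-05]), 'joint_efforts': array([ 1.02975893e-03, -4.05977225e+01, -2.92629164e+01, -9.38706103e-05,
        5.83382905e-03,  9.47963628e-06]), 'eef_pos': array([0.23602398, 0.63166006, 0.22242836]), 'tcp_rot': array([ 1.77948678e-01,  9.84039049e-01, -1.12613899e-03, -3.86951692e-04]), 'contact_force': array([-1.02518916,  0.65333518,  0.26503379]), 'wrist_torque': array([-0.01041055, -0.0222756 ,  0.01614081]), 'finger_force': 0.0, 'opening': 0.9988953638688711}
top dial_top 0.8 [ 0.357 -0.408  0.119] [420. 268.]
top dial_top 0.77 [ 0.517 -0.256  0.123] [359. 205.]
top grinder 0.97 [ 0.359 -0.407  0.118] [420. 267.]
top grinder 0.6 [ 0.524 -0.255  0.119] [358. 202.]
top cup 0.68 [ 0.558 -0.119  0.016] [305. 196.]
top scoop 0.66 [ 0.535 -0.366  0.023] [394. 203.]
top filter_carton 0.77 [ 0.661 -0.242  0.087] [351. 153.]
side dial_top 0.61 [ 0.351 -0.381  0.113] [426. 164.]
side grinder 0.63 [ 0.51  -0.223  0.116] [339. 178.]
side grinder 0.56 [ 0.347 -0.385  0.115] [428. 163.]
side cup 0.72 [ 0.556 -0.126  0.043] [302. 212.]
side scoop 0.44 [ 0.534 -0.409  0.029] [365. 146.]
side filter_carton 0.75 [ 0.66  -0.235  0.059] [293. 162.]
side filter_carton 0.16 [ 0.509 -0.225  0.119] [339. 177.]
```

```bash
python3 - <<'E'
import cv2
a=cv2.imread("pics/top1.png")[120:330,260:480];cv2.imwrite("pics/topc.png",cv2.resize(a,None,fx=2.8,fy=2.8,interpolation=2)[:600])
E
```

```text
(no output)
```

View pics/topc.png

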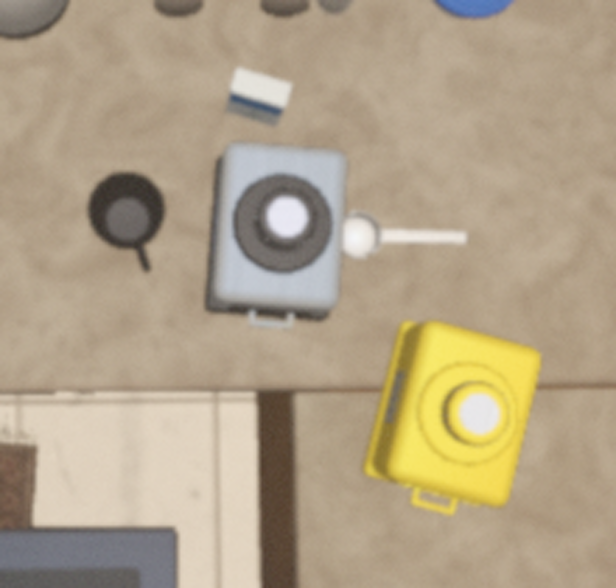

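View pics/side1.png

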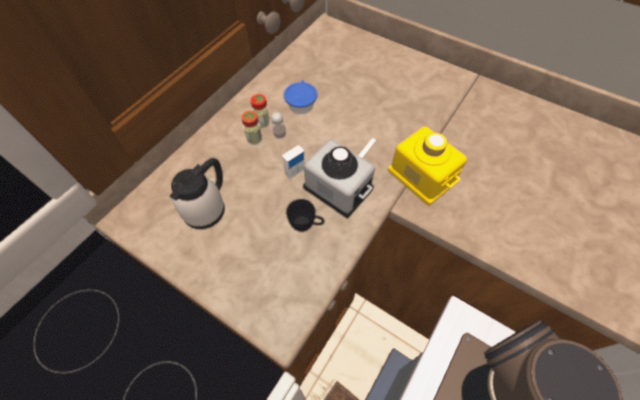

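The steel grinder, with its light dial cap at top pixel ~(362,197) and side pixel (340,155), is the right one. The yellow unit at (431,267) top is the look-alike. The cup is to the left at (305,195), the scoop to the right, touching close at (390,204), and the carton behind at (352,153). Next I triangulate the cap centre.

```bash
python3 - <<'E'
from h import *
from scipy.optimize import least_squares
obs=[]
for n,(u,v) in(("top",(362,197)),("side",(340,155))):
    p=ctrl.read_camera(n);g=p["color"].min(2).astype(int)
    r=14;w=g[v-r:v+r,u-r:u+r]; m=(w>(205 if n=="top" else 195)).astype(np.uint8)
    k,l,st,c=cv2.connectedComponentsWithStats(m);i=1+st[1:,4].argmax()
    uv=c[i]+[u-r,v-r];print(n,w.max(),st[i],uv,ray(p,uv,.16));obs.append((p,uv))
f=least_squares(lambda P:np.r_[tuple(proj(p,P)-uv for p,uv in obs)],[.52,-.25,.16]);print(f.x,f.fun)
E
```

```text
top 233 [  8   8  13  13 136] [362.04411765 196.88970588] [ 0.53138618 -0.26067311  0.16      ]
side 238 [  7   8  14  11 121] [339.79338843 153.85123967] [ 0.52992026 -0.25798667  0.16      ]
[ 0.53195074 -0.26129026  0.15508854] [ 0.02811181  0.06823136 -0.07060558 -0.01580948]
```

Careful with the scale: shifts go in shares of 1000 mm and turns go in shares of 2 pi rad. That gives: -275 mm / 1000 = -0.275, -128 mm / 1000 = -0.128.

Emit:
send_rows(rows="0 0 0 0 0 -0.06 1; 0 0 0 0 0 -0.12 1; 0 0 0 -0.045 -0.036 -0.128 1; 0 0 0 -0.09 -0.072 -0.128 1; 0 0 0 -0.136 -0.107 -0.128 1; 0 0 0 -0.182 -0.143 -0.128 1; 0 0 0 -0.229 -0.18 -0.128 1; 0 0 0 -0.275 -0.216 -0.128 1", grip_force=40)

```text
time: 1.7
eef_pos: [0.419, 0.3319, 0.3522]
tcp_rot: [0.178, 0.984, 0.0, 0.0]
contact_force: [0.5, 0.1, 0.2]
opening: 1.003
finger_force: 0.0
```

To row units: -412 mm / 1000 = -0.412, -250 mm / 1000 = -0.25, 70 degrees / 360 = 0.1944.

Emit:
send_rows(rows="0 0 0.025 -0.031 -0.051 0 1; 0 0 0.05 -0.062 -0.103 0 1; 0 0 0.075 -0.094 -0.155 0 1; 0 0 0.1 -0.125 -0.206 0 1; 0 0 0.1222 -0.156 -0.257 0 1; 0 0 0.1472 -0.187 -0.309 0 1; 0 0 0.1722 -0.218 -0.36 0 1; 0 0 0.1944 -0.25 -0.412 0 1")

```text
time: 2.7
eef_pos: [0.5082, -0.1418, 0.3523]
tcp_rot: [0.712, 0.702, 0.0, 0.001]
contact_force: [1.3, 0.8, -0.3]
opening: 1.001
finger_force: 0.0
```

```bash
cat > to.py <<'E'
from h import *
import sys
from scipy.spatial.transform import Rotation as R
s=ctrl.get_state();T=np.array(eval(sys.argv[1]))
print(s["time"],s["eef_pos"].round(4),s["qpos"].round(3),"shift mm",(R.from_quat(s["tcp_rot"]).inv().apply(T-s["eef_pos"])*1000).round(1),"F",s["contact_force"].round(1),"M",s["wrist_torque"].round(3))
E
python3 to.py "[.531,-.2595,.28]"
```

```text
2.7 [ 0.5082 -0.1418  0.3523] [-0.465 -0.115  1.775  0.     1.481 -0.451] shift mm [-117.4   24.3   72.4] F [ 1.3  0.8 -0.3] M [ 0.036 -0.049  0.047]
```

To row units: -117 mm / 1000 = -0.117, 72 mm / 1000 = 0.072.

Emit:
send_rows(rows="0 0 0 -0.058 0.012 0 1; 0 0 0 -0.117 0.024 0.02 1; 0 0 0 -0.117 0.024 0.072 1; 0 0 0 -0.117 0.024 0.072 1")

```text
time: 3.2
eef_pos: [0.5287, -0.2561, 0.2741]
tcp_rot: [0.711, 0.704, -0.001, -0.006]
contact_force: [-0.1, 0.2, -0.8]
opening: 0.997
finger_force: 0.0
```

```bash
python3 to.py "[.531,-.2595,.153]"; python3 - <<'E'
from h import *
p=ctrl.read_camera("wrist");save(p,"wrist1");print(proj(p,[.531,-.2595,.16]))
for d in ctrl.look_for(p,"dial_top")[:2]:print(d["p"],world(p,d["position"]),proj(p,world(p,d["position"])[:3]))
E
```

```text
3.2 [ 0.5287 -0.2561  0.2741] [-0.624  0.066  1.737  0.     1.351 -0.614] shift mm [ -4.2   3.5 121. ] F [-0.1  0.2 -0.8] M [0.045 0.006 0.026]
[321.99129295 193.17174258]
0.93 [ 0.53320109 -0.24211608  0.11976024  1.        ] [324.01204139 165.26293254]
0.73 [ 0.35875648 -0.37543658  0.10145446  1.        ] [177.99120152 273.99755154]
```

View pics/wrist1.png

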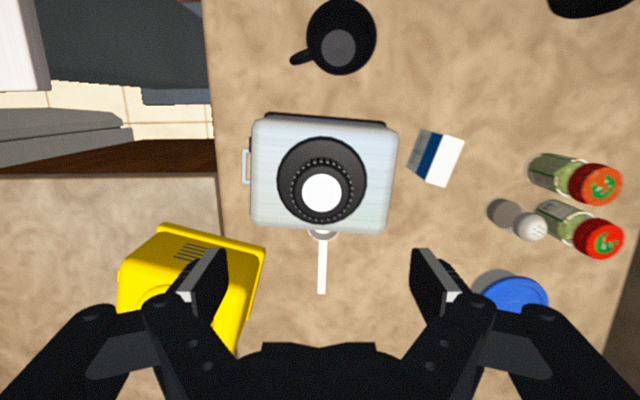

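The wrist view shows the white-capped ribbed dial on the steel grinder, with the cap centre at (322,193), where my estimate projects. The yellow unit is at lower left and the scoop is below the grinder.

Emit:
send_rows(rows="0 0 0 0 0 0 1; 0 0 0 0 0 0 1")

```text
time: 3.55
eef_pos: [0.5321, -0.2569, 0.2826]
tcp_rot: [0.71, 0.704, 0.0, 0.002]
contact_force: [0.1, 0.3, -0.2]
opening: 1.001
finger_force: 0.0
```

```bash
python3 to.py "[.531,-.2595,.153]"
```

```text
3.55 [ 0.5321 -0.2569  0.2826] [-0.621  0.059  1.728 -0.     1.35  -0.614] shift mm [ -2.2  -1.5 129.6] F [ 0.1  0.3 -0.2] M [-0.027 -0.016  0.035]
```

To row units: 128 mm / 1000 = 0.128, 115 mm / 1000 = 0.115.

Emit:
send_rows(rows="0 0 0 -0.002 -0.001 0.05 1; 0 0 0 -0.002 -0.001 0.09 1; 0 0 0 -0.002 -0.001 0.115 1; 0 0 0 -0.002 -0.001 0.128 1; 0 0 0 -0.002 -0.001 0.128 1; 0 0 0 -0.002 -0.001 0.128 1")

```text
time: 4.3
eef_pos: [0.5311, -0.2596, 0.1538]
tcp_rot: [0.71, 0.704, 0.0, 0.002]
contact_force: [0.3, 0.6, 0.3]
opening: 1.003
finger_force: 0.0
```

```bash
python3 to.py "[.531,-.2595,.153]";python3 to.py "[.531,-.2595,.153]"
```

```text
4.3 [ 0.5311 -0.2596  0.1538] [-0.626  0.169  1.849 -0.     1.12  -0.618] shift mm [ 0.1 -0.1  0.8] F [0.3 0.6 0.3] M [ 0.008 -0.023  0.038]
4.3 [ 0.5311 -0.2596  0.1538] [-0.626  0.169  1.849 -0.     1.12  -0.618] shift mm [ 0.1 -0.1  0.8] F [0.3 0.6 0.3] M [ 0.008 -0.023  0.038]
```

Emit:
send_rows(rows="0 0 0 0 0 0 -1; 0 0 0 0 0 0 -1; 0 0 0 0 0 0 -1; 0 0 0 0 0 0 -1; 0 0 0 0 0 0 -1; 0 0 0 0 0 0 -1", grip_force=50)

```text
time: 5.05
eef_pos: [0.5305, -0.2594, 0.1526]
tcp_rot: [0.71, 0.704, 0.0, 0.001]
contact_force: [-1.0, -0.2, 5.1]
opening: 0.001
finger_force: 2.4
```

```bash
python3 to.py "[.531,-.2595,.153]"
```

```text
5.05 [ 0.5305 -0.2594  0.1526] [-0.626  0.17   1.851 -0.     1.12  -0.618] shift mm [-0.1  0.5 -0.4] F [-1.  -0.2  5.1] M [0.017 0.184 0.042]
```

```bash
python3 - <<'E'
from h import *
p=ctrl.read_camera("wrist")
q=ctrl.read_camera("side");t=ctrl.read_camera("top")
c=lambda p,u,v,r:cv2.resize(p["color"][max(v-r,0):v+r,u-r:u+r],(400,400),interpolation=2)
cv2.imwrite("pics/m.png",np.hstack([cv2.resize(p["color"],(400,400)),c(q,340,165,45)])[:,:,::-1])
print(proj(q,[.531,-.2595,.16]),proj(t,[.531,-.2595,.16]))
E
```

```text
[339.7457327  153.23613233] [361.5711771  197.04939624]
```

View pics/m.png

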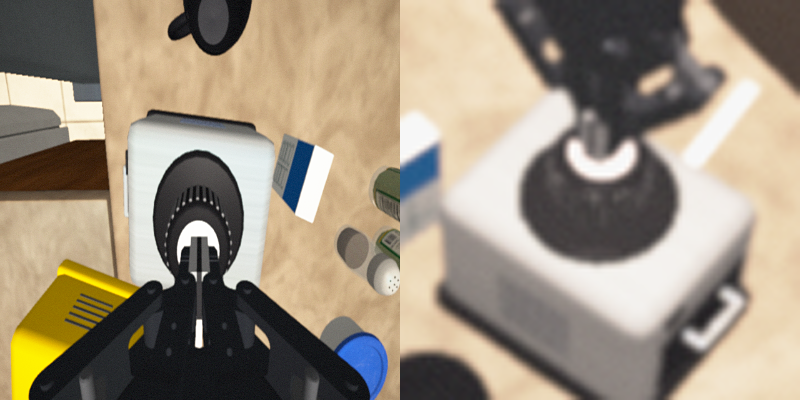

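```bash
python3 - <<'E'
from h import *
from scipy.spatial.transform import Rotation as R
p=ctrl.read_camera("wrist");s=ctrl.get_state();q=ctrl.read_camera("side")
save(p,"w2")
print(ctrl.nose_length,s["opening"],s["eef_pos"],s["contact_force"])
for z in(-.03,-.01,.0,.01,.022):
    P=s["eef_pos"]+R.from_quat(s["tcp_rot"]).apply([0,0,z]);print(z,P.round(3),proj(p,P),proj(q,P))
cv2.imwrite("pics/w2c.png",cv2.resize(p["color"][150:350,220:420],(600,600),interpolation=2)[:,:,::-1])
E
```

```text
0.022 -0.0025770975524784345 [ 0.53042806 -0.2593514   0.15252073] [-0.77239962 -0.25543478  5.80488692]
-0.03 [ 0.53  -0.259  0.183] [317.73631145 276.56388645] [340.30754158 147.44044611]
-0.01 [ 0.53  -0.259  0.163] [317.8235354  255.14015291] [339.95894153 152.73096972]
0.0 [ 0.53  -0.259  0.153] [317.85966686 246.26928045] [339.78961582 155.3015229 ]
0.01 [ 0.53  -0.259  0.143] [317.89188536 238.36090088] [339.62348028 157.82414468]
0.022 [ 0.53  -0.259  0.131] [317.92621955 229.93505582] [339.42820211 160.78990416]
```

View pics/w2c.png

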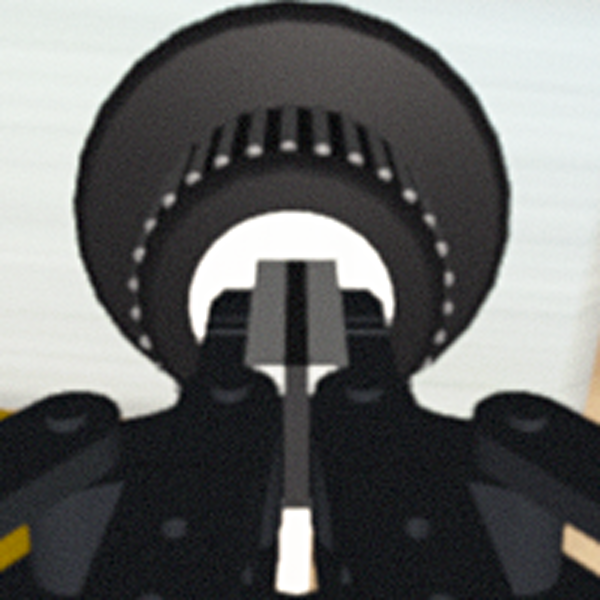

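```bash
python3 - <<'E'
from h import *
from scipy.spatial.transform import Rotation as R
p=ctrl.read_camera("wrist");s=ctrl.get_state()
Rt=R.from_quat(s["tcp_rot"]);E=np.array(p["extrinsics"]);c=-E[:3,:3].T@E[:3,3]
print("cam in tool",Rt.inv().apply(c-s["eef_pos"]).round(3),"view dir",Rt.inv().apply(E[2,:3]).round(2),p["fx"])
pr=lambda t:proj(p,s["eef_pos"]+Rt.apply(t)).round()
for x in(-.011,.011):
  for z in(-.0075,0,.009,.022):print("shut",x,z,pr([x,0,z]),"open",pr([x,.0425,z]),pr([x,-.0425,z]))
E
```

```text
cam in tool [ 0.074  0.    -0.151] view dir [-0.29 -0.    0.96] 310.1866209819461
shut -0.011 -0.0075 [318. 272.] open [399. 272.] [237. 272.]
shut -0.011 0 [318. 265.] open [396. 265.] [240. 264.]
shut -0.011 0.009 [318. 257.] open [392. 257.] [244. 257.]
shut -0.011 0.022 [318. 247.] open [387. 246.] [249. 246.]
shut 0.011 -0.0075 [318. 233.] open [402. 233.] [233. 233.]
shut 0.011 0 [318. 227.] open [399. 227.] [237. 227.]
shut 0.011 0.009 [318. 221.] open [395. 221.] [241. 221.]
shut 0.011 0.022 [318. 213.] open [390. 213.] [246. 213.]
```

Measured in the wrist view, the fingertips end about 28 mm short of where the stated nose length puts them, both open and shut, so they closed on top of the dial. I'll lift, open, and regrip about 28 mm lower, watching the contact force.

To row units: -15 mm / 1000 = -0.015, 13 mm / 1000 = 0.013.

Emit:
send_rows(rows="0 0 0 0 0 -0.015 -1; 0 0 0 0 0 -0.015 1; 0 0 0 0 0 -0.015 1; 0 0 0 0 0 -0.015 1; 0 0 0 0 0 -0.015 1; 0 0 0 0 0 0.005 1; 0 0 0 0 0 0.013 1; 0 0 0 0 0 0.013 1")

```text
time: 6.35
eef_pos: [0.5292, -0.2584, 0.1368]
tcp_rot: [0.71, 0.704, -0.0, -0.002]
contact_force: [0.3, -0.3, -0.2]
opening: 1.001
finger_force: 0.0
```

```bash
python3 to.py "[.531,-.2595,.125]"; python3 - <<'E'
from h import *
p=ctrl.read_camera("wrist");cv2.imwrite("pics/w3.png",p["color"][60:,100:540,::-1]);print(ctrl.get_state()["opening"])
E
```

```text
6.35 [ 0.5292 -0.2584  0.1368] [-0.626  0.187  1.862 -0.     1.096 -0.618] shift mm [-1.1  1.8 11.8] F [ 0.3 -0.3 -0.2] M [ 0.017 -0.015 -0.02 ]
1.0033757403568082
```

View pics/w3.png

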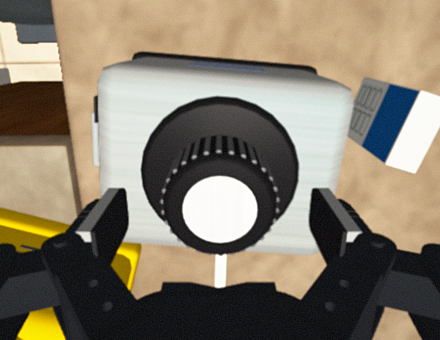

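Open pads sit symmetrically either side of the dial (inner edges x≈127 and 311, cap centre 219), and nothing is touching. Lowering to grip height and closing.

To row units: 12 mm / 1000 = 0.012, 8 mm / 1000 = 0.008.

Emit:
send_rows(rows="0 0 0 -0.001 0.001 0.008 1; 0 0 0 -0.001 0.001 0.012 1; 0 0 0 -0.001 0.001 0.012 -1; 0 0 0 -0.001 0.001 0.012 -1; 0 0 0 -0.001 0.001 0.012 -1; 0 0 0 -0.001 0.001 0.012 -1; 0 0 0 -0.001 0.001 0.012 -1", grip_force=40)

```text
time: 7.28
eef_pos: [0.5297, -0.26, 0.1274]
tcp_rot: [0.71, 0.704, -0.001, -0.002]
contact_force: [-6.7, -0.2, 3.5]
opening: 0.644
finger_force: 44.4
```

```bash
python3 to.py "[.531,-.2595,.125]"
```

```text
7.275 [ 0.5297 -0.26    0.1274] [-0.627  0.201  1.865 -0.002  1.079 -0.618] shift mm [0.6 1.4 2.4] F [-6.7 -0.2  3.5] M [0.059 0.857 0.01 ]
```

To row units: 6 degrees / 360 = 0.0167.

Emit:
send_rows(rows="0 0 0.0083 0 0 0 -1; 0 0 0.0167 0 0 0 -1; 0 0 0.0167 0 0 0 -1")

```text
time: 7.65
eef_pos: [0.5296, -0.2601, 0.1274]
tcp_rot: [0.746, 0.666, -0.002, -0.002]
contact_force: [-6.1, 0.7, 3.7]
opening: 0.643
finger_force: 44.5
```

```bash
cat > t.py <<'E'
from h import *
from scipy.spatial.transform import Rotation as R
s=ctrl.get_state();x=R.from_quat(s["tcp_rot"]).apply([1,0,0]);
Ms=[s["wrist_torque"][2]]
for i in range(3): ctrl.read_camera("wrist");Ms.append(ctrl.get_state()["wrist_torque"][2])
print(s["time"],"cw angle",np.degrees(-np.arctan2(x[1],x[0])).round(2),"Mz",np.round(Ms,3),"mean",np.mean(Ms).round(3),"e6",s["joint_efforts"][5].round(3),"q6",s["qpos"][5].round(3),"F",s["contact_force"].round(1),s["finger_force"].round(1),s["eef_pos"].round(4))
E
python3 t.py
```

```text
Traceback (most recent call last):
  File "t.py", line 6, in <module>
    print(s["time"],"cw angle",np.degrees(-np.arctan2(x[1],x[0])).round(2),"Mz",np.round(Ms,3),"mean",np.mean(Ms).round(3),"e6",s["joint_efforts"][5].round(3),"q6",s["qpos"][5].round(3),"F",s["contact_force"].round(1),s["finger_force"].round(1),s["eef_pos"].round(4))
                                                                                                                                                                                                                          ^^^^^^^^^^^^^^^^^^^^^^^
AttributeError: 'float' object has no attribute 'round'
```

```bash
sed -i 's/s\["finger_force"\].round(1)/round(s["finger_force"],1)/' t.py; python3 t.py
```

```text
7.8 cw angle -83.61 Mz [0.252 0.241 0.249 0.285] mean 0.257 e6 0.242 q6 -0.514 F [-4.9  1.1  4.2] 44.5 [ 0.5295 -0.26    0.1274]
```

To row units: 42 degrees / 360 = 0.1167.

Emit:
send_rows(rows="0 0 0.025 0 0 0 -1; 0 0 0.05 0 0 0 -1; 0 0 0.075 0 0 0 -1; 0 0 0.1 0 0 0 -1; 0 0 0.1167 0 0 0 -1; 0 0 0.1167 0 0 0 -1")

```text
time: 8.7
eef_pos: [0.5289, -0.2596, 0.1274]
tcp_rot: [0.935, 0.354, -0.003, -0.002]
contact_force: [-8.8, 2.0, 6.2]
opening: 0.638
finger_force: 44.7
```

```bash
python3 t.py
```

```text
8.7 cw angle -41.51 Mz [ 0.031 -0.047  0.024  0.028] mean 0.009 e6 0.108 q6 0.22 F [-8.8  2.   6.2] 44.7 [ 0.5289 -0.2596  0.1274]
```

To row units: 3 degrees / 360 = 0.0083.

Emit:
send_rows(rows="0 0 0.0056 0 0 0 -1; 0 0 0.0083 0 0 0 -1; 0 0 0.0083 0 0 0 -1")

```text
time: 9.22
eef_pos: [0.5288, -0.2596, 0.1274]
tcp_rot: [0.944, 0.33, -0.003, -0.002]
contact_force: [-8.2, 1.7, 5.1]
opening: 0.642
finger_force: 44.7
```

```bash
python3 t.py
```

```text
9.225 cw angle -38.59 Mz [0.143 0.198 0.16  0.231] mean 0.183 e6 0.187 q6 0.272 F [-8.2  1.7  5.1] 44.7 [ 0.5288 -0.2596  0.1274]
```

To row units: 24 degrees / 360 = 0.0667.

Emit:
send_rows(rows="0 0 0.025 0 0 0 -1; 0 0 0.0472 0 0 0 -1; 0 0 0.0583 0 0 0 -1; 0 0 0.0583 0 0 0 -1; 0 0 0.0639 0 0 0 -1; 0 0 0.0667 0 0 0 -1; 0 0 0.0667 0 0 0 -1")

```text
time: 10.25
eef_pos: [0.5286, -0.2592, 0.1273]
tcp_rot: [0.992, 0.127, -0.004, -0.002]
contact_force: [-8.7, 2.0, 6.4]
opening: 0.641
finger_force: 44.8
```

```bash
python3 t.py
```

```text
10.25 cw angle -14.59 Mz [0.207 0.15  0.232 0.231] mean 0.205 e6 0.185 q6 0.69 F [-8.7  2.   6.4] 44.8 [ 0.5286 -0.2592  0.1273]
```

Not touching at the third click. On to the next.

To row units: 24 degrees / 360 = 0.0667.

Emit:
send_rows(rows="0 0 0.025 0 0 0 -1; 0 0 0.0472 0 0 0 -1; 0 0 0.0583 0 0 0 -1; 0 0 0.0583 0 0 0 -1; 0 0 0.0639 0 0 0 -1; 0 0 0.0667 0 0 0 -1; 0 0 0.0667 0 0 0 -1")

```text
time: 11.28
eef_pos: [0.5285, -0.2587, 0.1273]
tcp_rot: [0.997, -0.082, -0.004, -0.002]
contact_force: [-8.3, 3.0, 7.4]
opening: 0.64
finger_force: 44.8
```

```bash
python3 t.py
```

```text
11.275 cw angle 9.39 Mz [0.293 0.257 0.311 0.294] mean 0.289 e6 0.311 q6 1.109 F [-8.3  3.   7.4] 44.8 [ 0.5285 -0.2587  0.1273]
```

To row units: 1 degrees / 360 = 0.0028.

Emit:
send_rows(rows="0 0 0.0028 0 0 0 -1; 0 0 0.0028 0 0 0 -1")

```text
time: 11.68
eef_pos: [0.5285, -0.2587, 0.1274]
tcp_rot: [0.996, -0.09, -0.004, -0.002]
contact_force: [-8.7, 4.0, 7.4]
opening: 0.641
finger_force: 44.8
```

```bash
python3 t.py
```

```text
11.675 cw angle 10.37 Mz [0.349 0.434 0.405 0.382] mean 0.393 e6 0.404 q6 1.126 F [-8.7  4.   7.4] 44.8 [ 0.5285 -0.2587  0.1274]
```

Torque of 0.40 N m exceeds the 0.25 N m click maximum, so the burrs touch about 2.6–3° past click zero (tool angle ≈7.5°). Turning back 120° from there, to about −112.5°.

To row units: -51 degrees / 360 = -0.1417.

Emit:
send_rows(rows="0 0 -0.025 0 0 0 -1; 0 0 -0.05 0 0 0 -1; 0 0 -0.075 0 0 0 -1; 0 0 -0.1 0 0 0 -1; 0 0 -0.125 0 0 0 -1; 0 0 -0.1417 0 0 0 -1; 0 0 -0.1417 0 0 0 -1")

```text
time: 12.7
eef_pos: [0.5288, -0.2596, 0.1274]
tcp_rot: [0.938, 0.347, -0.003, -0.002]
contact_force: [-8.7, 1.5, 4.5]
opening: 0.639
finger_force: 44.7
```

```bash
python3 t.py
```

```text
12.7 cw angle -40.6 Mz [0.065 0.103 0.042 0.045] mean 0.064 e6 -0.015 q6 0.236 F [-8.7  1.5  4.5] 44.7 [ 0.5288 -0.2596  0.1274]
```

To row units: -66 degrees / 360 = -0.1833.

Emit:
send_rows(rows="0 0 -0.025 0 0 0 -1; 0 0 -0.05 0 0 0 -1; 0 0 -0.075 0 0 0 -1; 0 0 -0.1 0 0 0 -1; 0 0 -0.125 0 0 0 -1; 0 0 -0.15 0 0 0 -1; 0 0 -0.175 0 0 0 -1; 0 0 -0.1833 0 0 0 -1")

```text
time: 13.85
eef_pos: [0.53, -0.26, 0.1274]
tcp_rot: [0.597, 0.802, -0.001, -0.001]
contact_force: [-4.0, 0.7, 3.2]
opening: 0.638
finger_force: 44.5
```

```bash
python3 t.py
```

```text
13.85 cw angle -106.72 Mz [0.231 0.259 0.237 0.225] mean 0.238 e6 0.338 q6 -0.918 F [-4.   0.7  3.2] 44.5 [ 0.53   -0.26    0.1274]
```

To row units: -6 degrees / 360 = -0.0167.

Emit:
send_rows(rows="0 0 -0.0083 0 0 0 -1; 0 0 -0.0167 0 0 0 -1; 0 0 -0.0167 0 0 0 -1")

```text
time: 14.38
eef_pos: [0.5301, -0.26, 0.1273]
tcp_rot: [0.556, 0.831, -0.001, -0.001]
contact_force: [-5.2, 1.2, 3.7]
opening: 0.643
finger_force: 44.5
```

```bash
python3 t.py
```

```text
14.375 cw angle -112.49 Mz [0.12  0.105 0.097 0.044] mean 0.091 e6 0.043 q6 -1.019 F [-5.2  1.2  3.7] 44.5 [ 0.5301 -0.26    0.1273]
```

Emit:
send_rows(rows="0 0 0 0 0 0 1; 0 0 0 0 0 0 1; 0 0 0 0 0 0 1; 0 0 0 0 0 0 1; 0 0 0 0 0 -0.04 1; 0 0 0 0 0 -0.09 1; 0 0 0 0 0 -0.09 1")

```text
time: 15.4
eef_pos: [0.5337, -0.2618, 0.2229]
tcp_rot: [0.556, 0.831, -0.0, 0.006]
contact_force: [0.1, 0.1, -0.3]
opening: 1.003
finger_force: 0.0
```

```bash
python3 t.py; python3 - <<'E'
from h import *
p=ctrl.read_camera("top")
for t in("cup","scoop","filter_carton"):
    print(t,[world(p,d["position"])[:3].round(3) for d in ctrl.look_for(p,t)[:1]])
print(ctrl.sign_off())
E
```

```text
15.4 cw angle -112.5 Mz [ 0.026  0.033 -0.007  0.032] mean 0.021 e6 -0.001 q6 -1.019 F [ 0.1  0.1 -0.3] 0.0 [ 0.5337 -0.2618  0.2229]
cup [array([ 0.558, -0.117,  0.015])]
scoop [array([ 0.577, -0.243,  0.125])]
filter_carton [array([ 0.664, -0.227,  0.09 ])]
the job is handed in; nothing more can be done
None
```

I turned the dial down until the burrs touched (torque 0.40 N m, gap not readable), backed it off five clicks, released it and handed the job in at about 15.6 s. The first grip closed on top of the dial at about 5 N and I redid it lower. A final look showed the cup and carton within 15 mm of where they started; the scoop wasn't recognised in that picture, but the arm never went near it.

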